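# Draw the spray lance out from under the till of the kit box

## Robot

A 6-joint arm with a two-finger parallel gripper is mounted at the origin on the work surface. World frame = base frame: x ahead of the robot, y to its left, z up, the work surface at z = 0. Lengths are in m, angles in rad, forces in N, time in s.
With the tool pointing down it reaches from about 0.25 to 0.725 m from the base axis. Payload 4 kg.
Tool frame: the origin (TCP) lies on the centre line of the jaws, within the pads' length; the fingertips stand ahead of it and the grasp point (between the pads) lies 3 mm ahead of it (bot.tcp_to_tips is the z of the fingertips in the tool frame, in m); z points along the fingers, y is the line along which they close (so a half turn about z gives the same grasp; the last joint's range is limited). The gripper opens to 85 mm and grips with 20 to 120 N. Pads are 22 mm wide; open, the fingers measure 114 mm over their backs; the gripper's body (76 mm by 85 mm) begins 54 mm behind the grasp point. The pads swing forward as they close: fully open they stand 13 mm farther back than shut.
Start: joints at [1.2, 0.241, 0.005, 1.335, 0, 1.571], TCP at [0.181, 0.466, 0.253] pointing down, gripper open.
Joint ranges: [-2.72, 2.72], [-1.05, 1.87], [-1.09, 1.28], [-1.99, 2.15], [-1.42, 1.44], [-3.14, 3.14]. Speed limits (rad/s): [2.79, 2.79, 3.14, 3.14, 3.14, 3.14].

## Interface

Orientations are given as a unit quaternion [x, y, z, w].
In Python, from workcell import telemetry, camera, camera_params, ticket, boxes_of, cut_out, spot_point, bot gives the robot as it stands.
- The arm moves only by the shell command python3 -m creep 'ROWS'. ROWS is text: rows parted by semicolons, each of 5 numbers parted by spaces: the opening, from 0 (shut) to 1 (fully open), then the shift along the tool's x, y, z in units of 150 mm (1.0 is 150 mm), then the turn about the tool's z in units of 180 degrees (1.0 is 180 degrees). In form: claw x y z turn; .... A call has 1 to 12 rows; each row is the pose to reach, as a shift and turn from the pose commanded when the call began, along the tool's axes at that moment, turning the shorter way round; what a row does not reach only later rows make up. A row lasts 1/8 s, in which the tool goes at most 62.5 mm and 10.7 degrees, less where a joint would pass 70% of its speed; a pose out of reach is approached as far as the arm can. A call with a number of a shift or a turn outside -1 to 1 is refused whole. A call with a gripper value outside its range is refused whole. The fingers move at their own pace and stop on an object; the grip force is fixed at half the most. Time passes only in rows, so rows that repeat a pose let the fingers close. It gives the time, the measured TCP pose, the force, the opening and the grip force at its end, in the units of the state.
- telemetry.get_obs(): the state, without advancing time (a new reading comes with each control period).
- camera(name): name is "scene" or "top" or "wrist"; returns the picture (420x560x3 uint8, red, green, blue); there is no depth.
- camera_params(name): a dict with "camera_matrix" (3x3 intrinsics, pixels), "k1" (the pictures are not rectified: a ray, as slopes to the right and down, at radius r is drawn at 1 + k1 r^2 times it, then the intrinsics apply), "eye" and "attitude" of the camera in the world. Camera axes: x right, y down, z forward; pixel columns grow to the right and rows downward; lengths in m; the calibration is good to about 2 mm. A picture is of the moment at which its call begins: read the wrist's pose just before it. camera_params takes no time and is no camera call; for the wrist camera it gives the pose at the moment of the call.
- ticket.job_done(): hands the job in; it is judged then, once.
Trained networks look in the newest picture that a camera, given by its name, has taken for a name from the list of things; names that differ only in an ending like _2 or _b are one class to them, and where a whole thing is asked for, a point or a joint stands for the part that bears it (a point fixed in the world has none). Each returns a list of dicts, best first, with "conf" (0 to 1); they miss things now and then, are a little off and sometimes report something else, mostly with a low value. They report only what shows in the picture. A call takes as long as a camera call. They do not tell look-alikes from the thing itself.
- boxes_of(thing, camera): "at" ([x, y, z] in m, in world coordinates, good to about 4 mm: the middle of the surface that is visible of it).
- cut_out(thing, camera): "pixels" (420x560 bool, what is visible of it).
- spot_point(thing, camera): "at" ([x, y, z] in m, in world coordinates, good to about 4 mm: a listed point, or the origin of a listed thing).
The state is a dict: "clock": time; "joint_pos": joint angles; "joint_vel": joint speeds; "tau": joint torques, N m; "eef_pos": TCP position; "tool_rot": TCP orientation; "ft_force": force on the tool from outside, world axes, zero at the start; "ft_torque": the same for the moment, N m; "grip_width": finger opening in m; "grasp_force": force on a finger pad.
Only numpy, scipy, OpenCV 4.12 (cv2) and the standard library are available. Lean on these libraries where they do the work, as an engineer would, in place of code of your own. Each camera call takes 0.05 s, during which the arm holds its last target. There are 200 camera calls.

## Task

Get the long spray lance out of the pine kit box: first take the flat spanner that was left lying across the box's mouth and lay it flat in the long pocket of the till, let go of it, then tilt the lance out past the till through the mouth. Finish holding the lance still in the gripper, all of it a few centimetres or more above the level of the box's rim and touching nothing else; do not put it down. Do not drop the spanner, leave it lying in its pocket, and leave the other things on the bench and the small nozzles in the till where they are.

Things in the scene. Friction and masses are not known exactly. Their poses are not given: they have to be found in the camera images.
- box: Open-topped pine kit box fixed to the bench, 270 (x) by 362 (y) by 120 mm high; inside 240 by 332 mm, floor 15 mm above the bench, boards 15 mm. Origin: centre of its underside; x across, y along it. A batten 160 mm wide, 18 mm thick, 66 to 94 mm up stands out from each end wall. Its +y end is roofed by a fixed till; the mouth is left open at the -y end.
- till_edge (a point): Middle of the lower front edge of the till (box x = 0, y = +14 mm, 86 mm above the bench); axes as the box's. The till is a shallow tray from here to the +y end wall over the full width, its top flush with the rim; its front wall is 10 mm thick; 71 mm is free between its underside and the box's floor.
- pocket (a point): Centre of the floor of the till's long pocket, 92 mm above the bench; axes as the box's. The pocket is 240 mm long (box x), 84 mm wide (box y), 28 mm deep. Beyond an 8 mm divider lie two small pockets, 116 by 50 mm.
- mouth (a point): Centre of the box's mouth at rim height, 120 mm above the bench; axes as the box's. The mouth is 240 (x) by 180 (y) mm, between the till's front wall and the -y end wall (box y = -166 to +14 mm).
- spanner: Flat double-ended open spanner of bare steel, 220 mm long (its x), 8 mm thick, shank 20 mm wide and 115 mm long, heads 40 mm wide; 0.15 to 0.3 kg. Origin: centre of its underside, z up. At the start it lies across the mouth roughly along the box's y, one end on the -y end wall, the other on the till's front wall, above the lance.
- lance: Spray lance, 295 mm long, 0.2 to 0.33 kg. Origin: underside of the black hand grip, under the point to grip; balance point 17 mm nearer the nozzle. x runs from hose end to nozzle, z up as it lies. Grip 24 mm wide, 26 high, x = -80 to 45 mm; thin lever above it up to 43 mm. It lies on the box's floor along the box's y, grip under the mouth, nozzle under the till.
- lance_butt (a point): End of the lance's brass hose fitting (18 mm diameter, lance x = -98 to -80 mm), on the tube's axis, which runs 13 mm above the underside.
- lance_nozzle (a point): Tip of the lance's small bent brass nozzle (lance x = 193 mm, 6 mm above its underside level). Behind it the straight 10 mm steel tube runs from lance x = 65 to 183 mm, after a grey nut of 24 mm diameter (x = 45 to 65 mm).
- nozzle0: Spare brass nozzle, 19 mm diameter, 20 mm high, standing in a small till pocket; bystander. Origin: centre of its underside.
- nozzle1: The other spare brass nozzle in the other small till pocket; bystander. Origin: centre of its underside.
- pump_can: Green metal pump oil can, 92 mm diameter, 190 mm high with a slanting spout reaching 90 mm from its axis; bystander. Origin: centre of its underside.
- sprayer: Clear plastic trigger sprayer, 76 mm diameter, 205 mm high; bystander. Origin: centre of its underside.
- cup: Aluminium cup, 78 mm wide, 85 mm high; bystander. Origin: centre of its underside.
- wedge: Wooden wedge, 130 by 44 by 36 mm; bystander. Origin: centre of its underside.
Not all that is in view belongs to the job. Of the things that look like the spanner, the middle-sized one is meant.

How it is judged:
On the way, in this order (a step that is already met when the one before it is completed fails the run):
1. the spanner lies flat in the long pocket of the till, let go and at rest (y of spanner in the frame of box between 0.036 and 0.096 m and x of spanner in the frame of box between -0.03 and 0.03 m and z of spanner in the frame of box between 0.085 and 0.098 m and angle between spanner's own z axis and vertical below 0.1 rad and angle between the x axis of spanner and the x axis of box, either way round below 0.3 rad and contact force between the fingers and spanner below 0.3 N and linear speed of spanner below 0.03 m/s), for 0.2 s.
2. the lance is out of the mouth, all of it above the rim, in the gripper (height (world z) of each of lance_butt, lance_nozzle above 0.15 m and height (world z) of lance above 0.14 m and contact force between the fingers and lance above 2 N), for 0.2 s.
At the end, for the whole second after the job is handed in: Lance held still in the gripper (over 2 N), both ends 30 mm or more above the rim (150 mm above the bench), touching nothing else; spanner released, flat (0.10 rad) in the long pocket, along it within 0.30 rad, centre within 30 mm of the pocket's, underside within 6 mm of its floor (all of step 1 and all of step 2 and linear speed of lance below 0.04 m/s and angular speed of lance below 0.25 rad/s and contact force between lance and box below 0.2 N and contact force between lance and spanner below 0.2 N and contact force between lance and pump_can below 0.2 N and contact force between lance and sprayer below 0.2 N and contact force between lance and cup below 0.2 N and contact force between lance and wedge below 0.2 N); the arm keeps its last pose, push and grip.
It fails at once if a thing standing on the bench was pushed more than 30 mm or knocked over (distance of any of pump_can, sprayer, cup, wedge from where it was at the start of the episode above 0.03 m or angle between any of pump_can, sprayer, cup's own z axis and vertical above 0.6 rad).
It fails at once if a spare nozzle was moved more than 50 mm (distance of any of nozzle0, nozzle1 from where it was at the start of the episode above 0.05 m).
It fails at once if the spanner was dropped (over 0.8 m/s while not in the fingers) (linear speed of spanner above 0.8 m/s and contact force between the fingers and spanner below 0.05 N).
It fails at once if the spanner fell to the box's floor or the bench (height (world z) of spanner below 0.07 m).
It also fails if it takes over 54 s, if anything falls off the work surface, if the arm or the gripper's body presses on something with over 40 N, if the wrist force passes 120 N, or if a joint passes its speed limit or range.

## Working session

There is one attempt and no reset: what is moved stays moved. The work goes in short steps, Python scripts to look and compute and a shell command to move; the robot and the scene stay as the last step left them, time stands still between calls to the robot, and variables do not carry over. Pictures are saved under pics/ and viewed, at most 10 in all, crops included, and the job is handed in when it is done.

```bash
ls; mkdir -p pics
python3 - <<'E'
from workcell import *
import cv2,numpy as np
o=telemetry.get_obs();print({k:np.round(v,3).tolist() for k,v in o.items()}, bot.tcp_to_tips)
for c in ['scene','top']:
    im=camera(c);cv2.imwrite(f'pics/{c}0.png',im[:,:,::-1])
    p=camera_params(c);print(c,p)
    for t in ['box','spanner','lance','till_edge','pocket','mouth','lance_butt','lance_nozzle','nozzle0','pump_can','sprayer','cup','wedge']:
        print(t,[(np.round(d['at'],3).tolist(),round(d['conf'],2)) for d in spot_point(t,c)])
    print('boxes',[(np.round(d['at'],3).tolist(),round(d['conf'],2)) for d in boxes_of('spanner',c)])
E
```

```text
pics
{'clock': 0.0, 'joint_pos': [1.2, 0.241, 0.004, 1.335, -0.0, 1.571], 'joint_vel': [0.0, -0.0, -0.001, -0.001, 0.0, 0.001], 'tau': [0.001, -37.232, 25.241, 0.017, 0.0, -0.0], 'eef_pos': [0.181, 0.465, 0.252], 'tool_rot': [0.184, 0.983, -0.001, -0.0], 'ft_force': [0.116, -0.066, -1.523], 'ft_torque': [0.054, -0.012, -0.002], 'grasp_force': 0.0, 'grip_width': 0.085} 0.022
scene {'camera_matrix': array([[415.40201455,   0.        , 285.58434293],
       [  0.        , 415.40201455, 205.21079543],
       [  0.        ,   0.        ,   1.        ]]), 'k1': -0.06777130604670696, 'eye': array([0.96558076, 0.5428087 , 0.92710338]), 'attitude': array([ 0.36229078,  0.85774809, -0.3323148 , -0.15026804])}
box [([0.563, 0.042, -0.001], 0.56)]
spanner [([0.548, -0.043, 0.119], 0.88), ([0.19, -0.323, 0.002], 0.72), ([0.621, -0.294, 0.0], 0.7), ([0.589, 0.194, 0.093], 0.68)]
lance [([0.592, -0.014, 0.015], 0.81), ([0.56, 0.043, -0.0], 0.44)]
till_edge [([0.563, 0.057, 0.089], 0.62)]
pocket [([0.548, 0.11, 0.093], 0.65)]
mouth [([0.582, -0.03, 0.118], 0.68)]
lance_butt [([0.618, -0.108, 0.024],
[... 814 characters left out ...]
.66), ([0.546, -0.045, 0.121], 0.6), ([0.62, -0.296, 0.003], 0.5), ([0.59, -0.011, 0.012], 0.26)]
lance [([0.586, -0.012, 0.013], 0.76)]
till_edge [([0.561, 0.059, 0.084], 0.75)]
pocket [([0.548, 0.107, 0.096], 0.71)]
mouth [([0.582, -0.033, 0.124], 0.59), ([0.562, 0.06, 0.084], 0.35)]
lance_butt [([0.614, -0.106, 0.03], 0.67), ([0.589, 0.19, 0.089], 0.23)]
lance_nozzle []
nozzle0 [([0.446, 0.161, 0.092], 0.61), ([0.591, 0.19, 0.092], 0.5)]
pump_can [([0.616, 0.434, 0.002], 0.85)]
sprayer [([0.422, 0.445, -0.001], 0.57)]
cup [([0.443, -0.39, -0.002], 0.76)]
wedge [([0.615, -0.442, 0.0], 0.84)]
boxes [([0.186, -0.326, 0.01], 0.89), ([0.616, -0.291, 0.01], 0.84), ([0.546, -0.04, 0.129], 0.56)]
```

View pics/scene0.png

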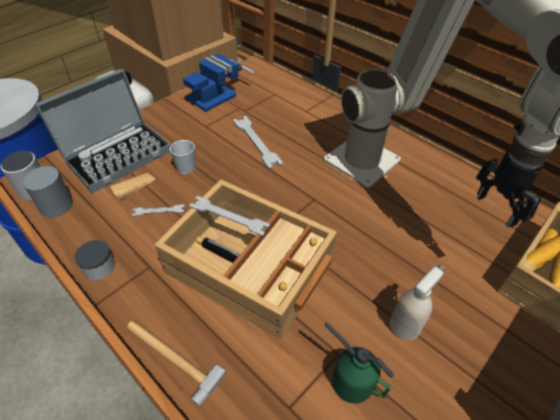

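View pics/top0.png

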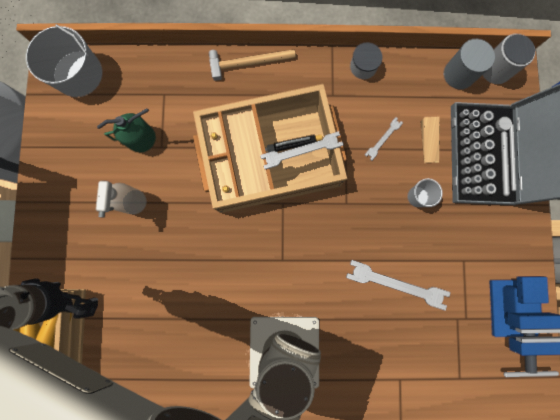

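Scene picture: three spanners. The big one is on the bench at (258,140), top (398,285). The small one is on the bench at (158,210), top (384,138). The third lies across the box mouth at (230,215), top (302,151); it is the middle-sized one and the one meant. The lance's black grip shows under it at scene (215,248), top (293,143).

```bash
cat > h.py <<'E'
from workcell import *
import cv2,numpy as np
from scipy.spatial.transform import Rotation as R
def rays(px,p):
    K=p['camera_matrix'];d=(np.asarray(px,float)-K[:2,2])/K[0,0]
    u=d.copy()
    for _ in range(20): u=d/(1+p['k1']*(u**2).sum(1,keepdims=True))
    v=np.c_[u,np.ones(len(u))]
    return R.from_quat(p['attitude']).apply(v)
def onplane(px,p,z):
    v=rays(px,p);return p['eye']+v*((z-p['eye'][2])/v[:,2])[:,None]
def project(X,p):
    c=R.from_quat(p['attitude']).inv().apply(np.atleast_2d(X)-p['eye']);s=c[:,:2]/c[:,2:]
    s=s*(1+p['k1']*(s**2).sum(1,keepdims=True));return s*p['camera_matrix'][0,0]+p['camera_matrix'][:2,2]
def mask_rect(m,p,z):
    m=cv2.morphologyEx(m.astype(np.uint8),cv2.MORPH_OPEN,np.ones((2,2)))
    ys,xs=np.nonzero(m);P=onplane(np.c_[xs,ys],p,z)[:,:2]
    (c,wh,a)=cv2.minAreaRect((P*1000).astype(np.float32))
    w,v=np.linalg.eigh(np.cov(P.T));a=np.degrees(np.arctan2(v[1,1],v[0,1]))%180
    return P.mean(0).round(4),np.round(c,1),np.round(wh,1),round(a,1)
def pose():
    o=telemetry.get_obs();x=R.from_quat(o['tool_rot']).as_matrix()
    return o,x
def to_tool(target,yaw_y):
    "shift rows units & turn to reach TCP target with tool y at yaw_y deg"
    o,M=pose();d=M.T@(np.array(target)-o['eef_pos'])/0.15
    cur=np.degrees(np.arctan2(M[1,1],M[0,1]));t=((cur-yaw_y+90)%180-90)/180
    return d.round(3),'turn',round(t,3),'cur y',round(cur,1),'j6',o['joint_pos'][5].round(3)
E
python3 - <<'E'
from h import *
for c in ['scene','top']:
    im=camera(c);p=camera_params(c)
    for d in cut_out('spanner',c):
        for z in(.128,.008): print(c,round(d['conf'],2),z,mask_rect(d['pixels'],p,z))
    for d in cut_out('lance',c): print('lance',c,round(d['conf'],2),mask_rect(d['pixels'],p,.04))
cv2.imwrite('pics/crop.png',cv2.resize(im[70:310,180:460],None,fx=2.5,fy=2.5,interpolation=2)[:,:,::-1])
print(to_tool((.547,-.044,.27),10))
E
```

```text
scene 0.87 0.128 (array([ 0.2954, -0.1959]), array([ 291.6, -206.6]), array([265.5,  50.9]), np.float64(72.2))
scene 0.87 0.008 (array([ 0.1947, -0.3068]), array([ 190.4, -319.1]), array([305.4,  58.5]), np.float64(72.2))
scene 0.85 0.128 (array([ 0.5514, -0.0342]), array([552.8, -36. ]), array([ 43.4, 216.7]), np.float64(108.7))
scene 0.85 0.008 (array([ 0.4892, -0.1209]), array([ 490.8, -122.9]), array([ 49.9, 249.2]), np.float64(108.7))
scene 0.81 0.128 (array([ 0.6641, -0.1743]), array([ 666.9, -177.2]), array([ 26.2, 127.8]), np.float64(140.1))
scene 0.81 0.008 (array([ 0.6188, -0.282 ]), array([ 622.1, -285.4]), array([ 30.1, 147. ]), np.float64(140.1))
lance scene 0.93 (array([ 0.6055, -0.0319]), array([606.6, -35.8]), array([ 32.4, 129.4]), np.float64(103.1))
top 0.86 0.128 (array([ 0.1924, -0.294 ]), array([ 193.4, -293.3]), array([267.1,  48.2]), np.float64(72.0))
top 0.86 0.008 (array([ 0.1822, -0.3306]), array([ 183.3, -329.8]), array([299.8,  54.1]), np.float64(72.0))
top 0.81 0.128 (array([ 0.5452, -0.0469]), array([545. , -45.8]), array([ 40.6, 216.4]), np.float64(108.0))
top 0.81 0.008 (array([ 0.5782, -0.0532]), array([578. , -52.1]), array([ 45.5, 242.8]), np.float64(108.0))
top 0.51 0.128 (array([ 0.5781, -0.2656]), array([ 578. , -265.4]), array([ 21.6, 121.6]), np.float64(139.7))
top 0.51 0.008 (array([ 0.615 , -0.2987]), array([ 614.9, -298.5]), array([ 24.2, 136.4]), np.float64(139.7))
lance top 0.8 (array([ 0.5892, -0.0256]), array([589.1, -26.2]), array([ 25.9, 166.7]), np.float64(103.1))
(array([-3.505, -2.285, -0.111]), 'turn', np.float64(0.326), 'cur y', np.float64(68.8), 'j6', np.float64(1.571))
```

View pics/crop.png

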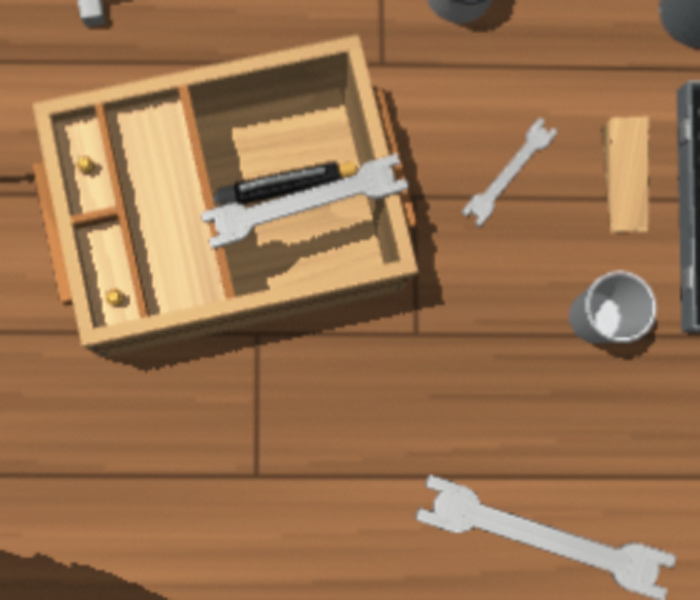

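The crop shows the middle spanner lying across the mouth, with heads at (228,225) and (382,178), and the lance's grip above it at (290,183). The two look-alikes are on the bench. I'm moving above it now.

```bash
python3 -m creep '1 -0.35 -0.23 -0.11 0; 1 -0.7 -0.46 -0.11 0; 1 -1 -0.65 -0.11 0; 1 -1 -0.65 -0.11 0'; python3 -m creep '1 -0.35 -0.23 0 0; 1 -0.7 -0.46 0 0; 1 -1 -0.65 0 0; 1 -1 -0.65 0 0';python3 -m creep '1 -0.35 -0.23 0 0; 1 -0.7 -0.46 0 0; 1 -1 -0.65 0 0; 1 -1 -0.65 0 0'; python3 -m creep '1 -0.2 -0.15 0 0.06; 1 -0.4 -0.3 0 0.12; 1 -0.4 -0.33 0 0.18; 1 -0.4 -0.33 0 0.24; 1 -0.4 -0.33 0 0.282; 1 -0.4 -0.33 0 0.282; 1 -0.4 -0.33 0 0.282'
python3 - <<'E'
from h import *
print(to_tool((.547,-.042,.16),18))
p=camera_params('wrist');im=camera('wrist');cv2.imwrite('pics/w1.png',im[:,:,::-1]);print(p['eye'])
for d in cut_out('spanner','wrist'): print(round(d['conf'],2),mask_rect(d['pixels'],p,.128))
for t in ['spanner','till_edge','pocket','mouth','box','lance','lance_butt','nozzle0']:
    print(t,[(np.round(d['at'],3).tolist(),round(d['conf'],2)) for d in spot_point(t,'wrist')])
E
```

```text
clock: 2.3
eef_pos: [0.2873, 0.3182, 0.2701]
tool_rot: [0.188, 0.982, -0.0, 0.0]
ft_force: [-0.3, -0.3, 0.3]
grip_width: 0.085
grasp_force: 0.0
clock: 2.8
eef_pos: [0.3917, 0.1739, 0.2698]
tool_rot: [0.187, 0.982, 0.0, 0.0]
ft_force: [0.1, 0.0, 0.5]
grip_width: 0.0852
grasp_force: 0.0
clock: 3.3
eef_pos: [0.4962, 0.0295, 0.2692]
tool_rot: [0.186, 0.983, 0.0, -0.0]
ft_force: [0.4, 0.2, -0.3]
grip_width: 0.0857
grasp_force: 0.0
clock: 4.18
eef_pos: [0.5325, -0.036, 0.2698]
tool_rot: [0.586, 0.81, 0.0, -0.0]
ft_force: [-0.3, -0.3, -0.5]
grip_width: 0.0852
grasp_force: 0.0
(array([-0.068,  0.08 ,  0.732]), 'turn', np.float64(0.001), 'cur y', np.float64(18.2), 'j6', np.float64(1.185))
[0.50930658 0.03164191 0.39103586]
0.91 (array([ 0.3113, -0.1463]), array([ 305.4, -158.7]), array([92.3, 40.6]), np.float64(78.0))
0.9 (array([ 0.543 , -0.0298]), array([547.3, -42.8]), array([ 41.3, 219.7]), np.float64(107.8))
0.66 (array([ 0.5619, -0.173 ]), array([ 564.9, -175.6]), array([19.4, 54.2]), np.float64(140.5))
spanner [([0.552, -0.044, 0.117], 0.69), ([0.622, -0.295, -0.0], 0.57)]
till_edge [([0.562, 0.06, 0.091], 0.92), ([0.582, -0.03, 0.117], 0.54)]
pocket [([0.548, 0.108, 0.088], 0.9)]
mouth [([0.584, -0.032, 0.12], 0.83)]
box [([0.565, 0.044, 0.004], 0.65)]
lance [([0.587, -0.013, 0.011], 0.82), ([0.55, -0.045, 0.117], 0.33)]
lance_butt []
nozzle0 []
```

View pics/w1.png

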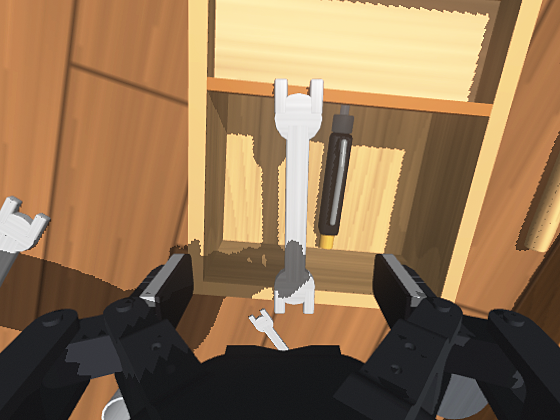

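The wrist picture shows the spanner centred at (297,195), between the jaws. The lance's grip is at (337,185) and its butt at (327,240). Next I'll descend and grip it.

```bash
python3 -m creep '1 -0.07 0.08 0.3 0; 1 -0.07 0.08 0.6 0; 1 -0.07 0.08 0.8 0; 1 -0.07 0.08 0.865 0; 1 -0.07 0.08 0.865 0; 0.1 -0.07 0.08 0.865 0; 0.1 -0.07 0.08 0.865 0;0 -0.07 0.08 0.865 0;0 -0.07 0.08 0.865 0;0 -0.07 0.08 0.865 0;0 -0.07 0.08 0.865 0;0 -0.07 0.08 0.865 0'
python3 -m creep '0 0 0 0 0;0 0 0 0 0'
```

```text
clock: 6.18
eef_pos: [0.5477, -0.0438, 0.1409]
tool_rot: [0.588, 0.809, 0.0, 0.001]
ft_force: [-1.7, -0.1, 6.1]
grip_width: 0.0179
grasp_force: 59.7
clock: 6.42
eef_pos: [0.5477, -0.0438, 0.1409]
tool_rot: [0.588, 0.809, 0.0, 0.001]
ft_force: [-1.1, -1.3, 4.9]
grip_width: 0.0179
grasp_force: 59.7
```

```bash
python3 -m creep '0 0 0 -0.06 0;0 0 0 -0.15 0;0 0 0 -0.3 0; 0 0 0 -0.5 0; 0 0 0 -0.5 0;0 0 0 -0.5 0'
python3 - <<'E'
from h import *
print(to_tool((.5485,.108,.19),103.6))
p=camera_params('wrist');im=camera('wrist');cv2.imwrite('pics/w2.png',im[:,:,::-1])
for z in (.2,.21,.215):
  for d in cut_out('spanner','wrist')[:1]: print(round(d['conf'],2),z,mask_rect(d['pixels'],p,z))
for c in ['scene','top']:
  camera(c); print([(np.round(d['at'],3).tolist(),round(d['conf'],2)) for d in spot_point('spanner',c)])
for t in ['nozzle0','pocket','box','mouth','till_edge','lance']:
    print(t,[(np.round(d['at'],3).tolist(),round(d['conf'],2)) for c in ('scene','top','wrist') for d in spot_point(t,c)])
E
```

```text
clock: 7.18
eef_pos: [0.5469, -0.0438, 0.2145]
tool_rot: [0.588, 0.809, -0.0, -0.0]
ft_force: [0.2, -0.6, -1.4]
grip_width: 0.0176
grasp_force: 59.0
(array([0.959, 0.323, 0.163]), 'turn', np.float64(-0.476), 'cur y', np.float64(18.0), 'j6', np.float64(1.177))
0.81 0.2 (array([0.53  , 0.0065]), array([536.4, -15.2]), array([ 40.2, 161.2]), np.float64(108.1))
0.81 0.21 (array([0.5296, 0.0078]), array([535.5, -12.3]), array([ 37.3, 149.3]), np.float64(108.1))
0.81 0.215 (array([0.5294, 0.0084]), array([535. , -10.9]), array([ 35.8, 143.4]), np.float64(108.1))
[([0.187, -0.322, 0.005], 0.97), ([0.618, -0.292, -0.002], 0.8), ([0.548, -0.045, 0.194], 0.78)]
[([0.185, -0.328, -0.002], 0.9), ([0.62, -0.296, 0.002], 0.67)]
nozzle0 [([0.59, 0.194, 0.091], 0.63), ([0.447, 0.155, 0.091], 0.61), ([0.446, 0.161, 0.093], 0.52), ([0.593, 0.189, 0.092], 0.49)]
pocket [([0.548, 0.109, 0.092], 0.57), ([0.546, 0.108, 0.09], 0.85), ([0.551, 0.108, 0.095], 0.83)]
box [([0.562, 0.047, 0.002], 0.56), ([0.564, 0.04, 0.0], 0.95), ([0.564, 0.043, -0.001], 0.94), ([0.56, 0.057, 0.088], 0.42)]
mouth [([0.579, -0.03, 0.115], 0.66), ([0.584, -0.034, 0.117], 0.63)]
till_edge [([0.446, 0.156, 0.089], 0.74), ([0.563, 0.055, 0.091], 0.71), ([0.56, 0.054, 0.084], 0.92)]
lance [([0.59, -0.016, 0.015], 0.59), ([0.59, -0.015, 0.012], 0.87)]
```

View pics/w2.png

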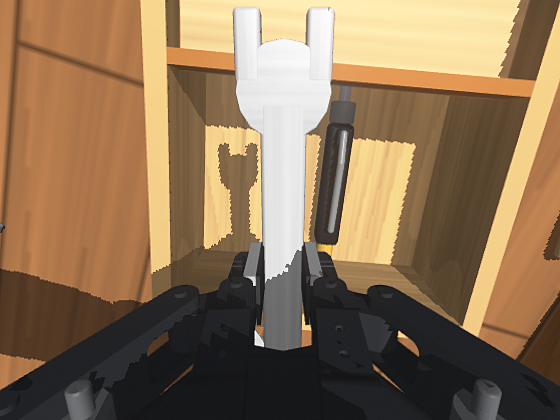

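The wrist picture shows the spanner gripped mid-shank (the far head is at (284,80)) and level. Now I'll carry it over the pocket and turn it.

```bash
python3 -m creep '0 0.1 0.03 0 -0.055;0 0.25 0.08 0 -0.11;0 0.4 0.13 0 -0.165;0 0.55 0.18 0 -0.22;0 0.7 0.24 0 -0.275;0 0.85 0.29 0 -0.33;0 0.93 0.32 0 -0.385;0 0.96 0.323 0 -0.44;0 0.96 0.323 0 -0.476;0 0.96 0.323 0 -0.476;0 0.96 0.323 0 -0.476'
python3 - <<'E'
from h import *
print(to_tool((.5485,.1082,.1145),103.7))
p=camera_params('wrist');im=camera('wrist');
for d in cut_out('spanner','wrist')[:2]: print(round(d['conf'],2),mask_rect(d['pixels'],p,.2))
for c in ['scene','top']:
  camera(c); print([(np.round(d['at'],3).tolist(),round(d['conf'],2)) for d in spot_point('spanner',c)])
  for d in cut_out('spanner',c): print(round(d['conf'],2),mask_rect(d['pixels'],camera_params(c),.2))
print('pocket',[(np.round(d['at'],3).tolist(),round(d['conf'],2)) for c in ('wrist',) for d in spot_point('pocket',c)])
E
```

```text
clock: 9.85
eef_pos: [0.5488, 0.108, 0.215]
tool_rot: [-0.118, 0.993, -0.0, -0.0]
ft_force: [0.8, -0.5, -2.1]
grip_width: 0.0181
grasp_force: 58.9
(array([0.002, 0.002, 0.67 ]), 'turn', np.float64(-0.001), 'cur y', np.float64(103.6), 'j6', np.float64(-0.043))
0.81 (array([0.4969, 0.0965]), array([518.7, 101.6]), array([161.9,  40.3]), np.float64(13.6))
[([0.546, 0.105, 0.191], 0.9), ([0.62, -0.295, -0.003], 0.78), ([0.613, -0.438, -0.002], 0.29)]
0.84 (array([0.5873, 0.1212]), array([551.5, 113.1]), array([217.4,  41.1]), np.float64(12.0))
0.76 (array([ 0.6922, -0.1101]), array([ 693. , -111.7]), array([ 24. , 118.5]), np.float64(140.2))
[([0.621, -0.296, 0.004], 0.85), ([0.184, -0.327, -0.002], 0.58)]
0.85 (array([ 0.55  , -0.2406]), array([ 553.8, -246.1]), array([ 22.8, 117.9]), np.float64(139.5))
0.79 (array([ 0.1991, -0.2709]), array([ 199. , -270.4]), array([249.1,  46.3]), np.float64(72.0))
pocket []
```

```bash
python3 -m creep '0 0 0 0.2 0;0 0 0 0.4 0;0 0 0 0.55 0;0 0 0 0.62 0;0 0 0 0.62 0;0 0 0 0.62 0'; python3 -m creep '0 0 0 0.02 0;0 0 0 0.035 0;0 0 0 0.035 0;0 0 0 0.035 0'
```

```text
clock: 11.05
eef_pos: [0.5497, 0.1083, 0.1232]
tool_rot: [-0.119, 0.993, 0.0, 0.001]
ft_force: [-0.0, -0.2, -1.7]
grip_width: 0.0181
grasp_force: 58.9
clock: 11.55
eef_pos: [0.5489, 0.1081, 0.1169]
tool_rot: [-0.119, 0.993, 0.0, 0.0]
ft_force: [0.2, -0.4, -2.0]
grip_width: 0.0182
grasp_force: 58.9
```

```bash
python3 -m creep '0 0 0 0.01 0;0 0 0 0.01 0;0 0 0 0.01 0'; python3 -m creep '0 0 0 0.01 0;0 0 0 0.01 0;0 0 0 0.01 0'
```

```text
clock: 11.92
eef_pos: [0.5488, 0.1081, 0.1153]
tool_rot: [-0.119, 0.993, -0.0, -0.0]
ft_force: [-0.8, -0.2, -1.7]
grip_width: 0.0179
grasp_force: 58.9
clock: 12.3
eef_pos: [0.549, 0.1081, 0.1145]
tool_rot: [-0.119, 0.993, 0.0, 0.0]
ft_force: [-1.7, -0.4, 4.4]
grip_width: 0.0182
grasp_force: 62.4
```

```bash
python3 -m creep '0.3 0 0 0 0;0.38 0 0 0 0;0.38 0 0 0 0;0.38 0 0 0 0;0.38 0 0 -0.1 0;0.38 0 0 -0.3 0;0.38 0 0 -0.6 0;0.38 0 0 -0.9 0;0.38 0 0 -0.9 0'
python3 - <<'E'
from h import *
p=camera_params('wrist');im=camera('wrist');cv2.imwrite('pics/w3.png',im[:,:,::-1])
for d in cut_out('spanner','wrist')[:2]: print(round(d['conf'],2),mask_rect(d['pixels'],p,.1))
for c in ['scene','top']:
  camera(c); print([(np.round(d['at'],3).tolist(),round(d['conf'],2)) for d in spot_point('spanner',c)])
print(to_tool((.588,-.014,.19),13.7))
E
```

```text
clock: 13.42
eef_pos: [0.5514, 0.1086, 0.2547]
tool_rot: [-0.119, 0.993, 0.0, 0.005]
ft_force: [0.1, 0.1, -1.4]
grip_width: 0.0326
grasp_force: 0.0
0.61 (array([0.5323, 0.1055]), array([546.7, 109.2]), array([217.9,  39.6]), np.float64(13.4))
0.58 (array([0.5392, 0.0336]), array([569.2,  43.2]), array([292.9, 398. ]), np.float64(113.0))
[([0.62, -0.294, 0.002], 0.72), ([0.548, 0.107, 0.093], 0.62)]
[([0.185, -0.33, -0.001], 0.7), ([0.62, -0.293, 0.002], 0.5)]
(array([-0.068, -0.853,  0.383]), 'turn', np.float64(0.5), 'cur y', np.float64(103.7), 'j6', np.float64(-0.044))
```

View pics/w3.png

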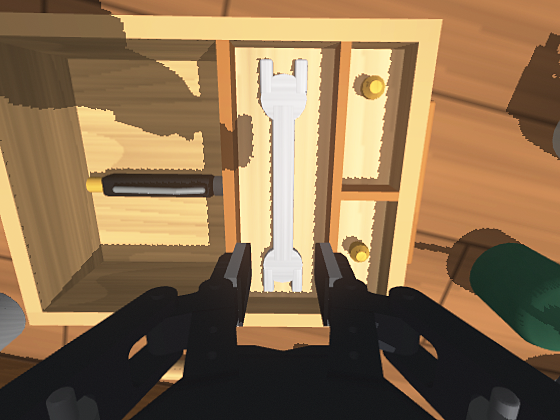

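The wrist picture shows the spanner flat in the long pocket at (285,180), released, with the nozzles in place. The lance lies in the mouth from (95,186) to (220,186). Next I move over the lance.

```bash
python3 -m creep '0.6 0 -0.1 0 0.055;0.6 0 -0.25 0 0.11;0.6 0 -0.4 0 0.165;0.6 -0.03 -0.6 0 0.22;0.6 -0.05 -0.75 0 0.275;0.6 -0.068 -0.853 0 0.33;0.6 -0.068 -0.853 0 0.385;0.6 -0.068 -0.853 0 0.44;0.6 -0.068 -0.853 0 0.495;0.6 -0.068 -0.853 0 0.5;0.6 -0.068 -0.853 0 0.5'
python3 - <<'E'
from h import *
p=camera_params('wrist');im=camera('wrist');cv2.imwrite('pics/w4.png',im[:,:,::-1])
for d in cut_out('lance','wrist')[:2]: print(round(d['conf'],2),[mask_rect(d['pixels'],p,z) for z in(.03,.04)])
for t in ['lance','lance_butt','lance_nozzle','till_edge','mouth']:
  print(t,[(np.round(d['at'],3).tolist(),round(d['conf'],2)) for d in spot_point(t,'wrist')])
for c in ['scene','top']:
  camera(c)
  for t in ['lance','lance_butt']:print(t,[(np.round(d['at'],3).tolist(),round(d['conf'],2)) for d in spot_point(t,c)])
  for d in cut_out('lance',c)[:1]: print(round(d['conf'],2),mask_rect(d['pixels'],camera_params(c),.03))
print(to_tool((.588,-.014,.06),13.7))
E
```

```text
clock: 15.1
eef_pos: [0.5887, -0.0138, 0.2482]
tool_rot: [0.617, 0.787, -0.0, -0.0]
ft_force: [0.4, 0.5, 0.0]
grip_width: 0.0515
grasp_force: 0.0
0.84 [(array([ 0.5932, -0.019 ]), array([595.4, -25. ]), array([ 25.4, 174.8]), np.float64(103.2)), (array([ 0.5926, -0.0168]), array([594.7, -22.6]), array([ 24.6, 169.6]), np.float64(103.2))]
0.46 [(array([0.5676, 0.0064]), array([574.7, -22.8]), array([371.3, 368.1]), np.float64(16.0)), (array([0.5677, 0.0079]), array([574.6, -20.5]), array([360.4, 357.3]), np.float64(16.0))]
lance [([0.589, -0.012, 0.013], 0.81)]
lance_butt [([0.616, -0.106, 0.027], 0.65)]
lance_nozzle []
till_edge [([0.562, 0.058, 0.084], 0.71)]
mouth [([0.583, -0.032, 0.116], 0.66)]
lance [([0.592, -0.015, 0.015], 0.57), ([0.549, 0.11, 0.096], 0.43)]
lance_butt [([0.614, -0.109, 0.024], 0.95)]
0.94 (array([ 0.6013, -0.0355]), array([602.9, -40. ]), array([ 33.7, 130.4]), np.float64(102.7))
lance []
lance_butt []
(array([ 1.000e-03, -7.000e-03,  1.259e+00]), 'turn', np.float64(-0.0), 'cur y', np.float64(13.7), 'j6', np.float64(1.309))
```

View pics/w4.png

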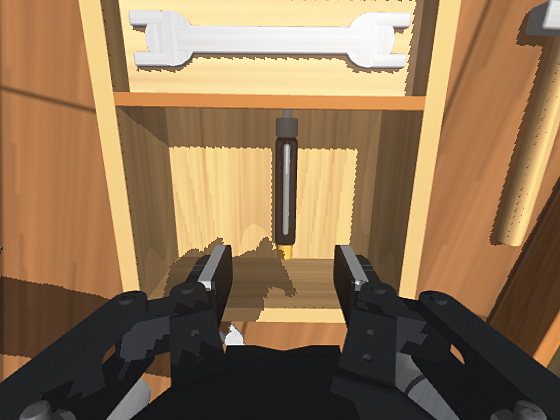

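The wrist picture shows the lance between the jaws: grip at (286,190), nut at (287,125), butt at (287,252). The tool is aligned with it. I'll descend and grip.

```bash
python3 -m creep '0.6 0.005 0.014 0.3 0;0.6 0.005 0.014 0.6 0;0.6 0.005 0.014 0.9 0;0.6 0.005 0.014 1 0;0.6 0.005 0.014 1 0'; python3 -m creep '0.6 0 0 0.15 0;0.6 0 0 0.3 0;0.6 0 0 0.38 0;0.6 0 0 0.38 0;0.6 0 0 0.38 0;0.2 0 0 0.38 0;0 0 0 0.38 0;0 0 0 0.38 0;0 0 0 0.38 0;0 0 0 0.38 0;0 0 0 0.38 0'
```

```text
clock: 16.48
eef_pos: [0.5905, -0.0126, 0.0984]
tool_rot: [0.618, 0.786, -0.001, -0.001]
ft_force: [0.1, 0.3, 0.4]
grip_width: 0.0509
grasp_force: 0.0
clock: 17.85
eef_pos: [0.5918, -0.0126, 0.043]
tool_rot: [0.618, 0.786, 0.001, 0.001]
ft_force: [0.7, 1.0, 6.2]
grip_width: 0.0224
grasp_force: 60.4
```

```bash
python3 -m creep '0 0 0 -0.06 0;0 0.05 0 -0.08 0;0 0.107 0 -0.08 0;0 0.107 0 -0.15 0;0 0.107 0 -0.25 0;0 0.107 0 -0.25 0;0 0.107 0 -0.25 0'
python3 - <<'E'
from h import *
camera('wrist');camera('scene')
for c in ('wrist','scene'):
  for t in ['lance','lance_butt']:print(c,t,[(np.round(d['at'],3).tolist(),round(d['conf'],2)) for d in spot_point(t,c)])
E
```

```text
clock: 18.73
eef_pos: [0.5873, 0.0028, 0.0797]
tool_rot: [0.618, 0.786, 0.0, 0.0]
ft_force: [-0.1, 0.1, -2.6]
grip_width: 0.0227
grasp_force: 59.5
wrist lance [([0.583, 0.007, 0.05], 0.87)]
wrist lance_butt []
scene lance [([0.587, 0.002, 0.049], 0.61)]
scene lance_butt [([0.612, -0.094, 0.063], 0.65)]
```

```bash
python3 -m creep '0 0 0 -0.04 0;0 0 0 -0.08 0;0 0 0 -0.12 0;0 0 0 -0.12 0;0 0 0 -0.12 0'; python3 -m creep '0 0 0 -0.03 0;0 0 0 -0.06 0;0 0 0 -0.1 0;0 0 0 -0.1 0'
python3 - <<'E'
from h import *
camera('wrist');camera('scene')
for c in ('wrist','scene'):
  for t in ['lance','lance_butt']:print(c,t,[(np.round(d['at'],3).tolist(),round(d['conf'],2)) for d in spot_point(t,c)])
E
```

```text
clock: 19.65
eef_pos: [0.5867, 0.0032, 0.0969]
tool_rot: [0.618, 0.786, -0.0, -0.0]
ft_force: [0.6, 1.5, -9.0]
grip_width: 0.0226
grasp_force: 59.7
clock: 20.15
eef_pos: [0.5867, 0.0019, 0.1129]
tool_rot: [0.618, 0.786, -0.001, 0.001]
ft_force: [-2.0, -2.6, -8.5]
grip_width: 0.0231
grasp_force: 59.7
wrist lance [([0.585, -0.009, 0.083], 0.8)]
wrist lance_butt []
scene lance [([0.589, -0.007, 0.083], 0.76)]
scene lance_butt [([0.611, -0.095, 0.128], 0.82)]
```

```bash
python3 -m creep '0 0 0 -0.04 0;0 0 0 -0.08 0;0 0 0 -0.12 0;0 0 0 -0.12 0;0 0 0 -0.12 0'
python3 - <<'E'
from h import *
im=camera('wrist');camera('scene')
cv2.imwrite('pics/w5.png',im[:,:,::-1])
for c in ('wrist','scene'):
  for t in ['lance','lance_butt','lance_nozzle']:print(c,t,[(np.round(d['at'],3).tolist(),round(d['conf'],2)) for d in spot_point(t,c)])
E
```

```text
clock: 21.08
eef_pos: [0.5878, 0.0021, 0.1315]
tool_rot: [0.618, 0.786, -0.0, 0.001]
ft_force: [-1.3, -4.4, -6.1]
grip_width: 0.0228
grasp_force: 62.3
wrist lance [([0.588, -0.009, 0.101], 0.94)]
wrist lance_butt []
wrist lance_nozzle []
scene lance [([0.591, -0.011, 0.105], 0.7)]
scene lance_butt [([0.612, -0.09, 0.159], 0.7)]
scene lance_nozzle [([0.589, -0.012, 0.103], 0.62)]
```

View pics/w5.png

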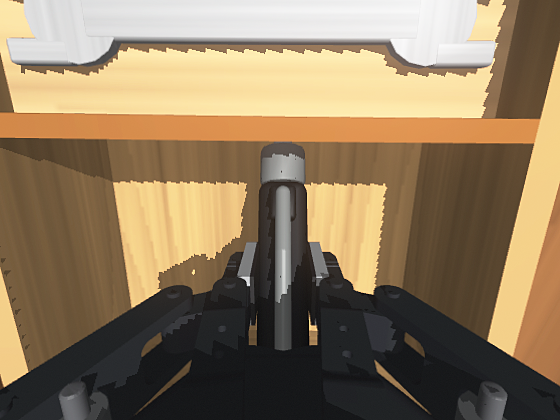

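The wrist picture shows the lance nose-down between the pads: nut at (283,160), lever at (283,220). It is clear of the till's front wall, which is at row 128. I'll slide it back and up along its axis.

```bash
python3 -m creep '0 -0.1 0 -0.048 0;0 -0.2 0 -0.096 0;0 -0.3 0 -0.144 0;0 -0.4 0 -0.192 0;0 -0.4 0 -0.192 0;0 -0.4 0 -0.192 0'
python3 - <<'E'
from h import *
im=camera('wrist');camera('scene')
for c in ('wrist','scene'):
  for t in ['lance','lance_butt','lance_nozzle']:print(c,t,[(np.round(d['at'],3).tolist(),round(d['conf'],2)) for d in spot_point(t,c)])
E
```

```text
clock: 22.22
eef_pos: [0.6014, -0.0554, 0.1594]
tool_rot: [0.618, 0.786, 0.0, 0.0]
ft_force: [0.2, 0.0, -2.6]
grip_width: 0.0222
grasp_force: 62.7
wrist lance [([0.599, -0.068, 0.128], 0.83)]
wrist lance_butt []
wrist lance_nozzle []
scene lance []
scene lance_butt [([0.623, -0.147, 0.184], 0.73)]
scene lance_nozzle [([0.548, 0.108, 0.093], 0.41)]
```

```bash
python3 -m creep '0 -0.12 0 -0.055 0;0 -0.24 0 -0.11 0;0 -0.36 0 -0.165 0;0 -0.48 0 -0.22 0;0 -0.6 0 -0.27 0;0 -0.6 0 -0.27 0;0 -0.6 0 -0.27 0'
python3 - <<'E'
from h import *
im=camera('wrist');im=camera('scene');cv2.imwrite('pics/s6.png',im[120:330,120:400][:,:,::-1].repeat(2,0).repeat(2,1))
camera('top')
for c in ('wrist','scene','top'):
  for t in ['lance','lance_butt','lance_nozzle']:print(c,t,[(np.round(d['at'],3).tolist(),round(d['conf'],2)) for d in spot_point(t,c)])
E
```

```text
clock: 23.5
eef_pos: [0.6223, -0.143, 0.1994]
tool_rot: [0.618, 0.786, 0.0, -0.0]
ft_force: [-0.4, -0.3, -1.6]
grip_width: 0.0227
grasp_force: 62.7
wrist lance [([0.624, -0.159, 0.171], 0.7)]
wrist lance_butt []
wrist lance_nozzle []
scene lance [([0.623, -0.157, 0.172], 0.93)]
scene lance_butt [([0.646, -0.236, 0.226], 0.88)]
scene lance_nozzle [([0.579, 0.02, 0.088], 0.89)]
top lance []
top lance_butt []
top lance_nozzle [([0.584, 0.019, 0.09], 0.54)]
```

View pics/s6.png

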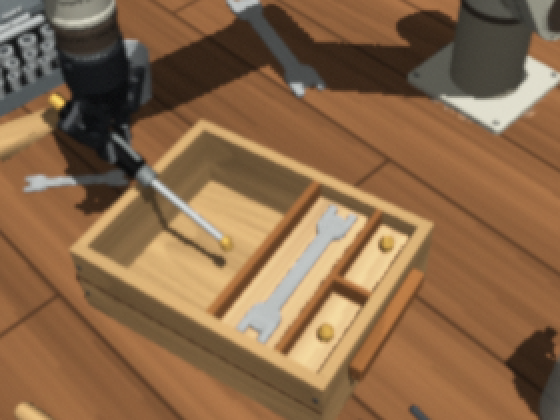

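The scene crop shows the lance tilted in the gripper, nozzle tip at (226,243) inside the mouth and clear of the till, with the spanner lying in its pocket. I'll lift straight up.

```bash
python3 -m creep '0 0 0 -0.1 0;0 0 0 -0.25 0;0 0 0 -0.4 0;0 0 0 -0.55 0;0 0 0 -0.7 0;0 0 0 -0.75 0;0 0 0 -0.75 0;0 0 0 -0.75 0;0 0 0 -0.75 0;0 0 0 -0.75 0;0 0 0 -0.75 0'
python3 - <<'E'
from h import *
im=camera('wrist');im=camera('scene');cv2.imwrite('pics/s7.png',im[:,:,::-1])
camera('top')
for c in ('wrist','scene','top'):
  for t in ['lance','lance_butt','lance_nozzle','spanner']:print(c,t,[(np.round(d['at'],3).tolist(),round(d['conf'],2)) for d in spot_point(t,c)])
E
```

```text
clock: 25.48
eef_pos: [0.6225, -0.1427, 0.3118]
tool_rot: [0.618, 0.786, -0.0, -0.0]
ft_force: [-0.9, 1.3, -2.3]
grip_width: 0.0228
grasp_force: 62.8
wrist lance [([0.623, -0.16, 0.28], 0.82), ([0.61, -0.438, -0.001], 0.68)]
wrist lance_butt [([0.564, 0.046, -0.001], 0.56)]
wrist lance_nozzle []
wrist spanner []
scene lance [([0.627, -0.157, 0.285], 0.56)]
scene lance_butt [([0.644, -0.236, 0.34], 0.74)]
scene lance_nozzle [([0.579, 0.019, 0.205], 0.79)]
scene spanner [([0.186, -0.323, -0.001], 0.76), ([0.547, 0.106, 0.096], 0.69), ([0.624, -0.156, 0.283], 0.66), ([0.62, -0.293, 0.001], 0.6)]
top lance []
top lance_butt []
top lance_nozzle [([0.584, 0.02, 0.202], 0.76)]
top spanner [([0.549, 0.107, 0.094], 0.91), ([0.185, -0.329, 0.0], 0.68)]
```

View pics/s7.png

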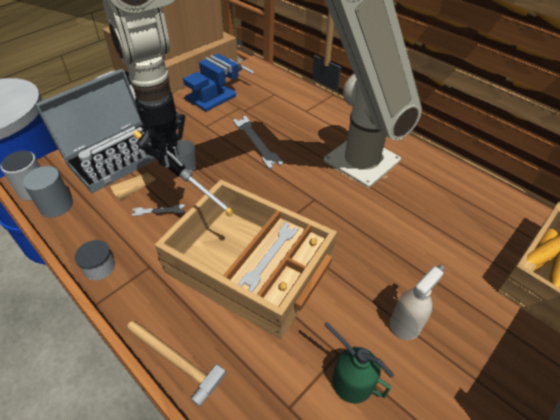

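The scene shows the lance held well above the rim: butt at (138,135), about 0.34 m high, and nozzle at (229,212), about 0.20 m high. The spanner is in its pocket at (268,255), and the other things are undisturbed. I'm handing the job in.

```bash
python3 -c "
from workcell import ticket
print(ticket.job_done())"
```

```text
the job is handed in; nothing more can be done
None
```

The job is handed in at about 25 s on the clock: the spanner lies released and flat in the till's long pocket, and the lance is held still, clear of everything, with both ends above the 150 mm mark (nozzle about 0.20 m, butt about 0.34 m); the hand-in returned no verdict.

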